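# Lever up the stage trap and hold it

## Task

The steel pinch bar is already tucked under the heavy trapdoor flap of the stage deck and rests on its wooden block. With your fingertips press the long raised end of the bar steadily all the way down to the bench, so that the flap's edge comes up, and finish while still holding it down there, so that a workmate can slide the packing under the edge. Do not pick up or shift the bar, do not touch the flap itself or let it bang shut, and leave the packing, the jar and the foam rock alone.

Things in the scene. Friction and masses are not known exactly. Their poses are not given: they have to be found in the camera images.
- deck: fixed section of stage deck on the bench: aluminium frame, dark plywood top, 400 x 360 mm, 62 mm high, with a square trap. Origin at bench level at the middle of its notched 400 mm face; +y points out of that face, along the bar to its long end; x runs along the face, z up. An open-topped notch 60 mm wide in that face lets the bar's toe in under the flap.
- flap (a joint): hinge of the trap flap (280 x 280 x 18 mm plywood in a steel pan, about 5 kg) along the deck side farthest from the bar; rad, 0 = shut, flush with the deck, held only by its weight; grows as the edge above the bar's toe rises. It is about 0.23 when the bar's long end is down on the bench.
- flap_edge (a point): middle of the flap's free edge, on its top face, right above the bar's toe; 62 mm above the bench when shut.
- fulcrum: wooden block 130 x 75 mm with a half-round ridge (20 mm radius) on top, fixed to the bench in front of the notch; the bar lies across the ridge. Origin at bench level under the ridge; the ridge runs along its x axis, its top is 56 mm above the bench.
- bar: loose dark steel pinch bar, flat, 30 mm wide, 12 mm thick, 1.1 kg. Origin: middle of its underside where it rests on the ridge at the start; +y along the bar to the long end, 340 mm away; z out of its broad top face. Its bent-up toe reaches 123 mm the other way, under the flap. At rest it slopes up 0.32 rad to the long end; pressed, it rocks on the ridge by some 0.5 rad until the long end meets the bench.
- bar_press (a point): middle of the bar's broad top face, 40 mm short of the long end (300 mm from the bar's origin); about 160 mm above the bench at rest, about 20 mm when the long end is down on the bench. It takes about 5 to 12 N downward here to raise the flap and hold it; on the bench the bar stops hard.
- bar_end (a point): centre of the tip of the bar's long end, halfway through its thickness: about 167 mm above the bench at rest, about 6 mm when fully down.
- packing: loose softwood packing block 120 x 60 x 40 mm lying flat; origin under its centre. Leave alone.
- glue_jar: white plastic screw-top jar, 72 mm across, 100 mm tall, standing; origin under its centre. Leave alone.
- foam_rock: carved grey foam rock, 85 x 70 mm, 84 mm tall; origin under its centre. Leave alone.

How it is judged:
On the way:
1. the fingers press the bar and the flap's edge has started to rise (value of joint flap above 0.05 rad and contact force between the fingers and bar above 1 N), for 0.1 s.
At the end, for the whole second after the job is handed in: The flap is held up by 0.18 rad or more (edge up some 50 mm) and still, the bar's long end is within 30 mm of the bench, the bar bears on its block, and the fingers are pressing the bar with more than 1.5 N (value of joint flap above 0.18 rad and velocity of joint flap between -0.05 and 0.05 rad/s and contact force between the fingers and bar above 1.5 N and contact force between bar and fulcrum above 5 N and height (world z) of bar_end below 0.03 m); the arm keeps its last pose, push and grip.
It fails at once if the bar is lifted (its long end raised, or the bar off its block) or shifted by more than 30 mm (distance of bar from where it was at the start of the episode above 0.03 m or height (world z) of bar above 0.08 m or height (world z) of bar_end above 0.195 m).
It fails at once if the robot touches the flap itself (contact force between any of the fingers, the arm and flap above 1 N).
It fails at once if the flap bangs shut (velocity of joint flap below -0.8 rad/s).
It fails at once if the packing, jar or foam rock is moved by more than 25 mm (distance of any of packing, glue_jar, foam_rock from where it was at the start of the episode above 0.025 m).
It also fails if it takes over 40 s, if anything falls off the work surface, if the arm or the gripper's body presses on something with over 40 N, if the wrist force passes 120 N, or if a joint passes its speed limit or range.

## Robot

A 6-joint arm with a two-finger parallel gripper is mounted at the origin on the work surface. World frame = base frame: x ahead of the robot, y to its left, z up, the work surface at z = 0. Lengths are in m, angles in rad, forces in N, time in s.
With the tool pointing down it reaches from about 0.425 to 1.125 m from the base axis. Payload 14.9 kg.
Tool frame: the origin (TCP) lies on the front face of the gripper's body, between the roots of the fingers; the fingertips stand 78 mm ahead of it and the grasp point (between the pads) lies 60 mm ahead of it; z points along the fingers, y is the direction in which the jaws open and shut (so a half turn about z gives the same grasp; the last joint's range is limited). The gripper opens to 91 mm and grips with 3 to 60 N. Pads are 32 mm wide; open, the fingers measure 118 mm over their backs; the gripper's body (76 mm by 178 mm) begins 60 mm behind the grasp point.
Start: joints at [-1.145, 0.379, 1.734, -0, 1.028, -0.033], TCP at [0.31, -0.628, 0.292] pointing down, gripper open.
Joint ranges: [-2.77, 2.77], [-0.74, 2.19], [0, 2.66], [-1.06, 4.2], [0.31, 2.87], [-3.08, 3.08]. Speed limits (rad/s): [1.89, 1.89, 2.39, 3.14, 3.14, 3.14].

## Interface

Orientations are given as a 3x3 rotation matrix whose columns are the frame's x, y, z axes.
In Python, from plant import telemetry, viewer, ticket gives the robot as it stands.
- The arm moves only by the tool drive_tool, never from a script. Its argument "increments" is a list of rows, each a list of 3 entries, a list of its own where there are three numbers: the shift along the tool's x, y, z in cm, then the turn about the tool's z in degrees, then the closure, from 0 (fully open) to 1 (shut). A call has 1 to 12 rows; each row shifts and turns the commanded pose from where the row before left it, along the tool's axes as they then stand; what a row does not reach is not made up. A row lasts 1/8 s, in which the tool goes at most 62.5 mm and 10.7 degrees, less where a joint would pass 70% of its speed; a pose out of reach is approached as far as the arm can. A call is refused whole if a number of a shift passes 6.25 or a number of a turn 10.7, either way. A call with a gripper value outside its range is refused whole. The fingers move at their own pace and stop on an object; "grip_force" is the grip in N (left out, the last holds). Time passes only in rows, so rows that do not move let the fingers close. It gives the time, the measured TCP pose, the force and the opening at its end, in the units of the state.
- telemetry.read_state(): the state, without advancing time (a new reading comes with each control period).
- viewer.grab_frame(name): name is "scene" or "top" or "wrist"; returns a dict with "image" (384x512x3 uint8, red, green, blue), "fx", "fy", "cx", "cy" (pixels), "world_from_camera" (4x4, takes a point from camera to world coordinates); the wrist camera has in their place "T_tool_cam" (4x4, takes a point from camera to tool coordinates, whose origin is the TCP and whose axes are the flange's). Camera axes: x right, y up, looking along -z (the intrinsics and any distortion apply to the point x, -y, -z); pixel columns grow to the right and rows downward; lengths in m; the calibration is good to about 2 mm. A picture is of the moment at which its call begins: read the wrist's pose just before it. There is no depth.
- ticket.job_done(): hands the job in, once; it reports no verdict.
The state is a dict: "clock": time; "joint_pos": joint angles; "qd": joint speeds; "joint_efforts": joint torques, N m; "ee_pos": TCP position; "tool_rot": TCP orientation; "ft_force": force on the tool from outside, world axes, zero at the start; "moment": the same for the moment, N m; "opening": finger opening in m.
Only numpy, scipy, OpenCV 4.12 (cv2) and the standard library are available. Lean on these libraries where they do the work, as an engineer would, in place of code of your own. Each camera call takes 0.05 s, during which the arm holds its last target.

## Working session

There is one attempt and no reset: what is moved stays moved. The work goes in short steps, Python scripts to look and compute and a tool call to move; the robot and the scene stay as the last step left them, time stands still between calls to the robot, and variables do not carry over. Pictures are saved under pics/ and viewed, and the job is handed in when it is done.

Besides the shell and the picture viewer there is one more tool, called after "Request:" in YAML: its name, and indented under it one key for each argument. drive_tool: Moves the arm, as the interface text tells. Its arguments: {"type":"object","properties":{"increments":{"type":"array","items":{"type":"array"}},"grip_force":{"type":"number"}},"required":["increments"]}

```bash
mkdir -p pics; python3 - <<'E'
from plant import telemetry, viewer
import cv2,json,numpy as np
s=telemetry.read_state();print(s)
for n in ("scene","top"):
    f=viewer.grab_frame(n);cv2.imwrite(f"pics/{n}0.png",f["image"][:,:,::-1]);print(n,f["fx"],f["fy"],f["cx"],f["cy"],np.round(f["world_from_camera"],4).tolist(),[k for k in f])
E
```

```text
{'clock': 0.0, 'joint_pos': array([-1.14532245e+00,  3.79411746e-01,  1.73481782e+00, -1.38055045e-05,
        1.02848967e+00, -3.33209910e-02]), 'qd': array([-7.77025822e-04,  2.15151257e-03, -1.80536977e-05,  1.67356881e-03,
        5.13529790e-04, -1.34132685e-03]), 'joint_efforts': array([ 2.24544921e-03, -7.63711309e+01, -4.34369481e+01,  6.51512761e-02,
        4.24269377e-02, -8.22565107e-05]), 'ee_pos': array([ 0.30985085, -0.62731983,  0.29156764]), 'tool_rot': array([[ 8.96583709e-01,  4.42874052e-01, -4.75767359e-04],
       [ 4.42874307e-01, -8.96583128e-01,  1.02125324e-03],
       [ 2.57215743e-05, -1.12634416e-03, -9.99999365e-01]]), 'ft_force': array([-0.59410404,  0.80197205, -0.20841049]), 'moment': array([0.03213865, 0.05849869, 0.01871106]), 'opening': 0.09089520089009405}
scene 472.6309190221173 472.6309190221173 257.4803917776038 185.67016964111696 [[-0.7928, -0.4915, 0.3604, 1.0615], [0.6092, -0.6232, 0.4903, 0.5041], [-0.0164, 0.6083, 0.7935, 1.0907], [0.0, 0.0, 0.0, 1.0]] ['image', 'fx', 'fy', 'cx', 'cy', 'world_from_camera']
top 400.56058945391374 400.56058945391374 251.73205002296754 200.31173015677334 [[-0.0015, 0.9967, -0.0807, 0.5408], [-1.0, -0.0013, 0.0031, -0.1186], [0.003, 0.0807, 0.9967, 1.1336], [0.0, 0.0, 0.0, 1.0]] ['image', 'fx', 'fy', 'cx', 'cy', 'world_from_camera']
```

View pics/scene0.png

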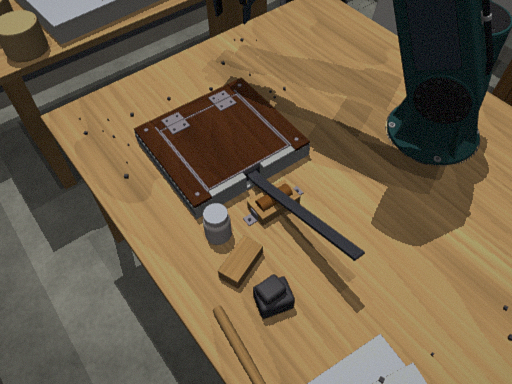

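View pics/top0.png

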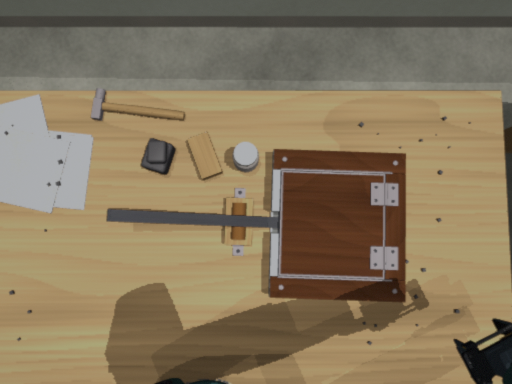

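The pictures show the bar running along world +y. In the top view its long end is near (108,215) and it meets the deck near (278,222). In the scene view the long end is near (358,253). The jar, packing and rock all lie on the bar's +x side. I'll measure the bar in both views next.

```bash
cat > h.py <<'E'
import numpy as np,cv2
from plant import telemetry,viewer
def ray(f,u,v):
    T=np.array(f["world_from_camera"]);d=np.array([(u-f["cx"])/f["fx"],-(v-f["cy"])/f["fy"],-1.])
    return T[:3,3],T[:3,:3]@d
def onplane(f,u,v,z):
    o,d=ray(f,u,v);return o+d*(z-o[2])/d[2]
def tri(a,b):
    A=np.zeros((3,3));r=np.zeros(3)
    for o,d in(a,b):
        d=d/np.linalg.norm(d);P=np.eye(3)-np.outer(d,d);A+=P;r+=P@o
    p=np.linalg.solve(A,r);return p,[np.linalg.norm(np.cross(p-o,d/np.linalg.norm(d))) for o,d in(a,b)]
E
python3 - <<'E'
from h import *
F={}
for n,box in(("top",(95,195,235,235)),("scene",(240,160,375,270))):
    f=viewer.grab_frame(n);im=f["image"];F[n]=f
    hsv=cv2.cvtColor(im,cv2.COLOR_RGB2HSV)
    m=((hsv[...,2]<95)&(hsv[...,1]<95)).astype(np.uint8)*255
    b=np.zeros_like(m);x0,y0,x1,y1=box;b[y0:y1,x0:x1]=m[y0:y1,x0:x1]
    c=max(cv2.findContours(b,0,2)[0],key=cv2.contourArea)
    print(n,cv2.contourArea(c),cv2.boundingRect(c),cv2.boxPoints(cv2.minAreaRect(c)).round(1).tolist(),cv2.approxPolyDP(c,2,True)[:,0].tolist())
    x0-=5;y0-=5
    z=cv2.resize(im[box[1]-5:box[3]+5,box[0]-5:box[2]+5],None,fx=5,fy=5,interpolation=cv2.INTER_CUBIC)
    cv2.imwrite(f"pics/z_{n}.png",z[:600,:800,::-1] if n=="top" else z[-600:, -600:,::-1])
E
```

```text
top 1335.0 (107, 209, 128, 18) [[106.80000305175781, 220.1999969482422], [107.4000015258789, 208.1999969482422], [234.5, 214.5], [233.89999389648438, 226.39999389648438]] [[107, 220], [234, 225], [234, 215], [108, 209]]
scene 2004.0 (240, 160, 125, 100) [[231.60000610351562, 188.10000610351562], [261.0, 137.8000030517578], [388.0, 212.0], [358.6000061035156, 262.29998779296875]] [[241, 172], [246, 177], [240, 181], [240, 193], [254, 185], [260, 186], [353, 259], [364, 253], [265, 179], [299, 160], [277, 160], [265, 167], [259, 162]]
```

View pics/z_scene.png

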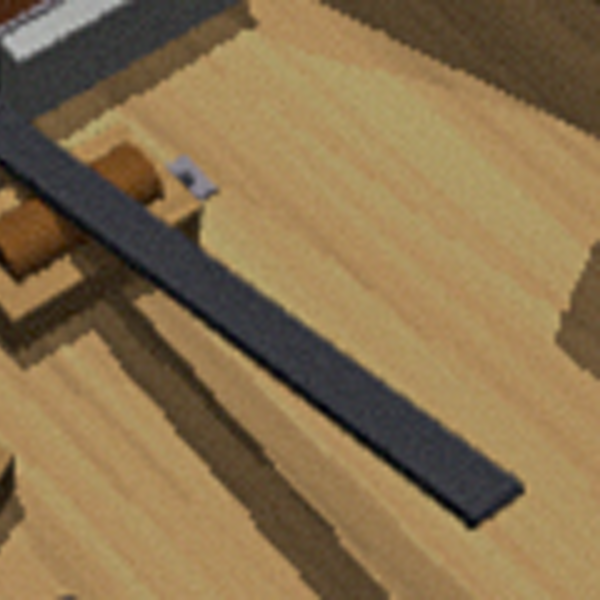

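View pics/z_top.png

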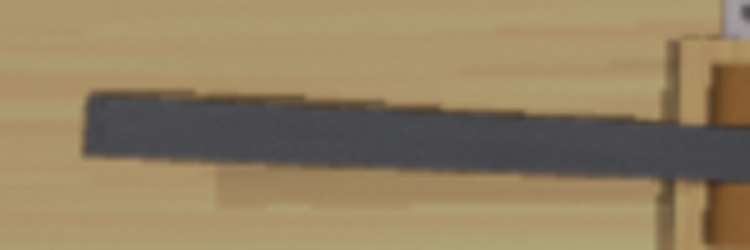

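```bash
python3 - <<'E'
from h import *
t=viewer.grab_frame("top");s=viewer.grab_frame("scene")
for a,b in(((107.6,214.9),(359.8,254.8)),((108,208.8),(355,258)),((107,221),(364.6,251.6))):
    print(tri(ray(t,*a),ray(s,*b)))
print(onplane(t,107.6,214.9,.173))
e=onplane(t,107.6,214.9,.173)
# point on bar top at px 234,220: near the ridge, top face z~.068
g=onplane(t,234.,220.2,.072);d=e-g;L=np.hypot(d[0],d[1]);print(g,L,d[2]/L)
u=d/np.linalg.norm(d);print("u",u,"press",e-u*.04)
st=telemetry.read_state();R=st["tool_rot"];p=st["ee_pos"];print(R.T@(e-u*.04-p)*100)
print("yaw of tool y vs bar deg",np.degrees(np.arctan2(R[1,1],R[0,1])),np.degrees(np.arctan2(-u[1],-u[0])))
for n,px,z in(("rock",(158,156),.084),("pack",(204,156),.04),("jar",(246,155),.1)):print(n,onplane(t,*px,z))
E
```

```text
(array([0.58359502, 0.22569493, 0.16919403]), [np.float64(0.0007581545695103986), np.float64(0.0007581545695103251)])
(array([0.59808409, 0.22500319, 0.1699945 ]), [np.float64(0.0009759875074833881), np.float64(0.0009759875074834697)])
(array([0.56916814, 0.22660794, 0.16893614]), [np.float64(0.0004510260854018892), np.float64(0.0004510260854021158)])
[0.58398208 0.2238017  0.173     ]
[ 0.57401846 -0.07491223  0.072     ] 0.2988800554059037 0.3379282028800272
u [0.03158199 0.94684273 0.3201428 ] press [0.5827188  0.185928   0.16019429]
[ 60.48202547 -60.84956214  13.20381548]
yaw of tool y vs bar deg -63.71202829377724 -91.91039569014028
rock [0.74397748 0.1263705  0.084     ]
pack [0.75237565 0.00964242 0.04      ]
jar [ 0.74331284 -0.10706069  0.1       ]
```

Request:
drive_tool:
  increments:
    - [[0,0,0],9.4,1]
    - [[0,0,0],9.4,1]
    - [[0,0,0],9.4,1]
    - [[4,-4,0],0,1]
    - [[4,-5,0],0,1]
    - [[4,-5,0],0,1]
    - [[4,-5,0],0,1]
    - [[4,-5,0],0,1]
    - [[4,-5,0],0,1]
    - [[0.6,-5,0],0,1]
    - [[0,-5,0],0,1]
    - [[0,-5,0],0,1]
  grip_force: 20

```text
clock: 1.8
ee_pos: [0.5656, -0.2002, 0.2922]
tool_rot: [[0.999, -0.033, 0.0], [-0.033, -0.999, 0.0], [0.0, -0.0, -1.0]]
ft_force: [0.9, -0.2, -0.3]
opening: 0.0006
```

Request:
drive_tool:
  increments:
    - [[0.4,-5,0],0,1]
    - [[0,-5,0],0,1]
    - [[0,-5,0],0,1]
    - [[0,-5,0],0,1]
    - [[0,-5,0],0,1]
    - [[0,-5,0],0,1]
    - [[0,-5,0],0,1]
    - [[0,-3.3,0],0,1]
    - [[0,0,2],0,1]
    - [[0,0,1],0,1]
    - [[0,0,0],0,1]

```text
clock: 3.18
ee_pos: [0.5819, 0.1797, 0.261]
tool_rot: [[0.999, -0.034, -0.002], [-0.034, -0.999, -0.001], [-0.002, 0.001, -1.0]]
ft_force: [0.4, 0.9, 0.4]
opening: 0.0005
```

```bash
python3 - <<'E'
from h import *
s=telemetry.read_state();print(s["ee_pos"],s["ft_force"])
for n in("top","scene"):
    f=viewer.grab_frame(n);im=f["image"]
    c=im[130:330,200:420] if n=="scene" else im[150:270,60:240]
    cv2.imwrite(f"pics/{n}1.png",cv2.resize(c,None,fx=3,fy=3)[:,:,::-1])
E
```

```text
[0.58186732 0.17968723 0.2610146 ] [0.396796   0.85175512 0.42939655]
```

View pics/scene1.png

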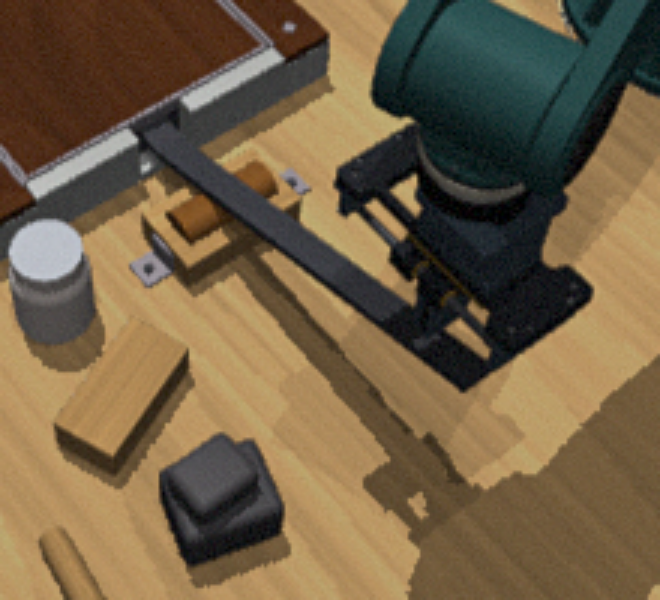

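View pics/top1.png

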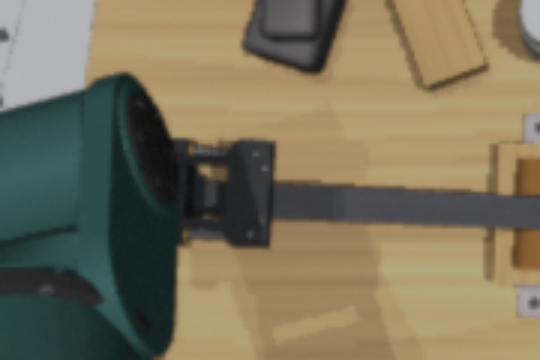

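The top view shows the closed gripper centred over the bar, about 45 mm short of its end, with the jar, packing and rock clear. Next I'll lower slowly to make contact.

Request:
drive_tool:
  increments:
    - [[0,-0.2,0.5],0,1]
    - [[0,0,0.5],0,1]
    - [[0,0,0.5],0,1]
    - [[0,0,0.5],0,1]
    - [[0,0,0.5],0,1]
    - [[0,-0.2,0.5],0,1]
    - [[0,-0.2,0.5],0,1]
    - [[0,-0.2,0.5],0,1]
    - [[0,0,0],0,1]

```text
clock: 4.4
ee_pos: [0.5829, 0.1884, 0.2222]
tool_rot: [[0.999, -0.033, 0.0], [-0.033, -0.999, -0.001], [0.0, 0.001, -1.0]]
ft_force: [-0.1, -6.1, 6.7]
opening: 0.0005
```

Request:
drive_tool:
  increments:
    - [[0,0.2,0.5],0,1]
    - [[0,0,0.6],0,1]
    - [[0,0,0.6],0,1]
    - [[0,0,0.6],0,1]
    - [[0,0,0],0,1]

```text
clock: 5.03
ee_pos: [0.5835, 0.1873, 0.1998]
tool_rot: [[0.999, -0.034, 0.002], [-0.034, -0.999, 0.001], [0.002, -0.001, -1.0]]
ft_force: [-0.1, 3.3, 9.0]
opening: 0.0004
```

```bash
python3 - <<'E'
from h import *
s=telemetry.read_state();print(s["ee_pos"],s["ft_force"])
for n in("scene",):
    f=viewer.grab_frame(n);im=f["image"]
    c=im[130:330,200:420]
    cv2.imwrite(f"pics/{n}2.png",cv2.resize(c,None,fx=3,fy=3)[:,:,::-1])
E
```

```text
[0.58346555 0.18732194 0.19980901] [-0.12921233  3.26419999  8.9886172 ]
```

View pics/scene2.png

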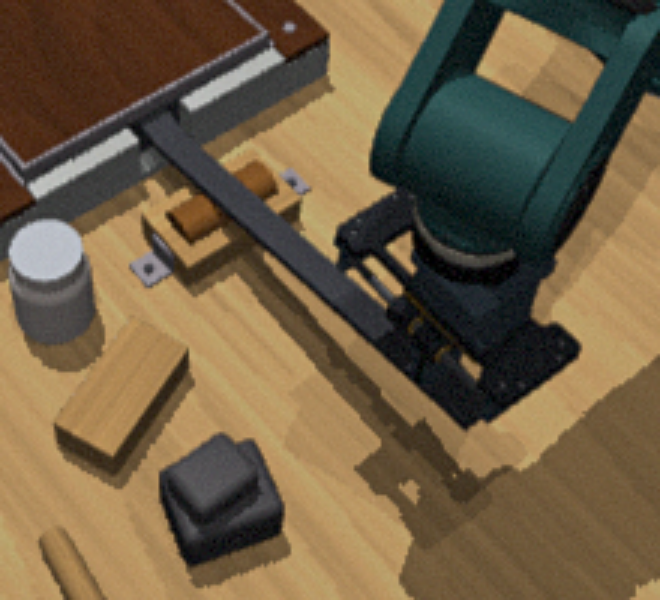

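The bar is turning on its ridge and the flap's front edge has begun to lift. Force is about 9 N down with a small lateral part. I'll carry on along the arc.

Request:
drive_tool:
  increments:
    - [[0,-0.1,0.6],0,1]
    - [[0,-0.1,0.6],0,1]
    - [[0,-0.1,0.6],0,1]
    - [[0,-0.05,0.6],0,1]
    - [[0,-0.05,0.6],0,1]
    - [[0,0,0.6],0,1]
    - [[0,0,0],0,1]

```text
clock: 5.95
ee_pos: [0.5838, 0.1916, 0.164]
tool_rot: [[0.999, -0.034, 0.003], [-0.034, -0.999, 0.002], [0.003, -0.002, -1.0]]
ft_force: [1.6, 5.7, 9.0]
opening: 0.0005
```

Request:
drive_tool:
  increments:
    - [[0,-0.2,0.6],0,1]
    - [[0,-0.2,0.6],0,1]
    - [[0,-0.1,0.6],0,1]
    - [[0,-0.1,0.6],0,1]
    - [[0,0,0.5],0,1]
    - [[0,0,0],0,1]

```text
clock: 6.7
ee_pos: [0.5835, 0.1965, 0.1345]
tool_rot: [[0.999, -0.033, 0.001], [-0.033, -0.999, -0.0], [0.001, 0.0, -1.0]]
ft_force: [0.4, -5.0, 9.3]
opening: 0.0007
```

```bash
python3 - <<'E'
from h import *
s=telemetry.read_state();print(s["ee_pos"],s["ft_force"])
for n in("scene","top"):
    f=viewer.grab_frame(n);im=f["image"]
    c=im[130:330,200:420] if n=="scene" else im[150:270,80:300]
    cv2.imwrite(f"pics/{n}3.png",cv2.resize(c,None,fx=3,fy=3)[:,:,::-1])
E
```

```text
[0.58346181 0.19647158 0.13445588] [ 0.39181    -4.95790228  9.32621605]
```

View pics/scene3.png

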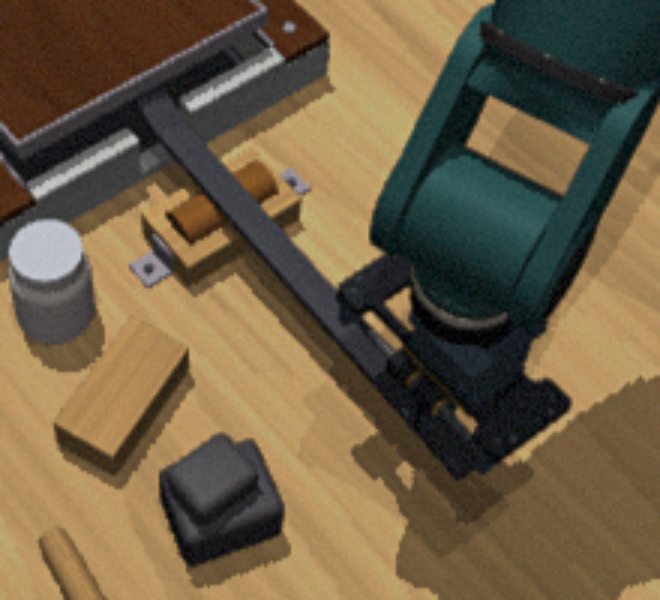

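The flap is well up, and the bar is nearly level and still on its ridge. Now the last stretch to the bench.

Request:
drive_tool:
  increments:
    - [[0,0,0.5],0,1]
    - [[0,0,0.5],0,1]
    - [[0,0,0.5],0,1]
    - [[0,0,0.5],0,1]
    - [[0,0,0.5],0,1]
    - [[0,0,0.3],0,1]
    - [[0,0,0],0,1]

```text
clock: 7.68
ee_pos: [0.5835, 0.1964, 0.1066]
tool_rot: [[0.999, -0.033, 0.001], [-0.033, -0.999, -0.0], [0.001, 0.0, -1.0]]
ft_force: [-0.2, -6.7, 9.2]
opening: 0.0004
```

Request:
drive_tool:
  increments:
    - [[0,0.1,0.2],0,1]
    - [[0,0,0.2],0,1]
    - [[0,0,0.1],0,1]
    - [[0,0,0],0,1]

```text
clock: 8.18
ee_pos: [0.5837, 0.1958, 0.1019]
tool_rot: [[0.999, -0.033, 0.002], [-0.033, -0.999, 0.0], [0.002, -0.0, -1.0]]
ft_force: [-0.7, -2.3, 10.4]
opening: 0.0008
```

Request:
drive_tool:
  increments:
    - [[0,0,0.1],0,1]
    - [[0,0,0.1],0,1]
    - [[0,0,0],0,1]

```text
clock: 8.55
ee_pos: [0.5837, 0.1956, 0.0999]
tool_rot: [[0.999, -0.033, 0.002], [-0.033, -0.999, -0.0], [0.002, 0.0, -1.0]]
ft_force: [0.1, -4.4, 10.8]
opening: 0.0005
```

Request:
drive_tool:
  increments:
    - [[0,0,0.1],0,1]
    - [[0,0,0.1],0,1]
    - [[0,0,0],0,1]

```text
clock: 8.93
ee_pos: [0.5838, 0.1955, 0.0985]
tool_rot: [[0.999, -0.033, 0.001], [-0.033, -0.999, -0.0], [0.001, 0.0, -1.0]]
ft_force: [-2.8, -8.5, 21.8]
opening: 0.0004
```

The force has jumped to about 22 N at z = 98.5 mm, so the bar is on the bench. I'll check by camera.

Request:
drive_tool:
  increments:
    - [[0,0,0],0,1]
    - [[0,0,0],0,1]
    - [[0,0,0],0,1]
    - [[0,0,0],0,1]

```text
clock: 9.43
ee_pos: [0.5838, 0.1955, 0.0985]
tool_rot: [[0.999, -0.033, 0.001], [-0.033, -0.999, -0.0], [0.001, 0.0, -1.0]]
ft_force: [-3.3, -7.9, 21.8]
opening: 0.0004
```

```bash
python3 - <<'E'
from h import *
s=telemetry.read_state();print(s["clock"],s["ee_pos"],s["ft_force"])
for n in("scene","top"):
    f=viewer.grab_frame(n);im=f["image"]
    c=im[130:330,200:420] if n=="scene" else im[140:300,80:300]
    cv2.imwrite(f"pics/{n}4.png",cv2.resize(c,None,fx=3,fy=3)[:,:,::-1])
E
```

```text
9.425 [0.58379207 0.19548798 0.09850593] [-3.3074945  -7.85082221 21.76164336]
```

View pics/scene4.png

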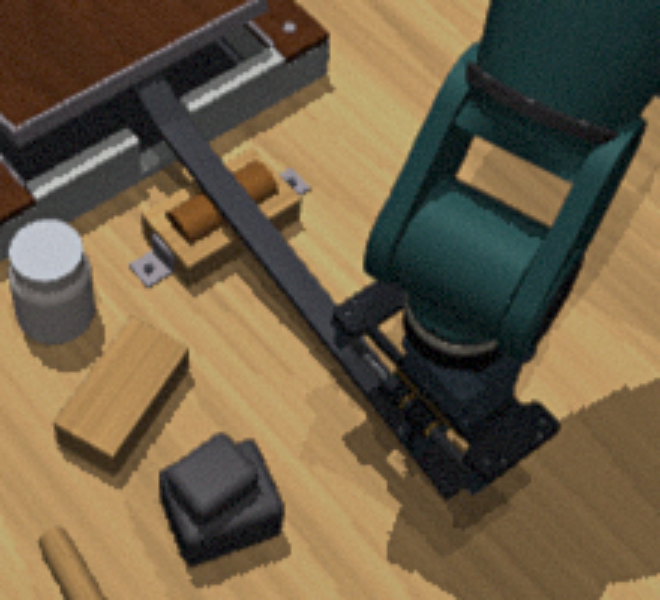

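View pics/top4.png

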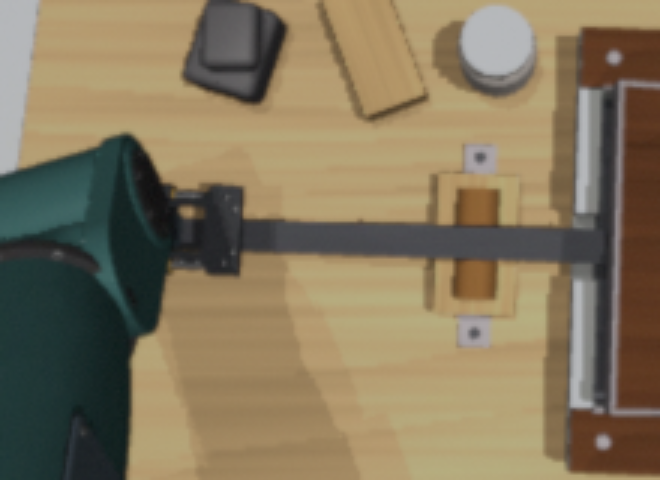

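The bar lies flat along the bench at its tip (scene crop about (450,493)) and across the ridge, with the flap up. The packing, jar and rock look unmoved. Force is steady, so I'm handing in.

```bash
python3 - <<'E'
from h import *
from plant import ticket
f=viewer.grab_frame("scene");print("tip left corner if z=.01:",onplane(f,200+445/3,130+493/3,.01))
s=telemetry.read_state();print(s["ft_force"],abs(s["qd"]).max())
print(ticket.job_done())
E
```

```text
tip left corner if z=.01: [0.60016949 0.2387898  0.01      ]
[-3.63204896 -8.41024068 21.9897825 ] 0.0020287737563496923
the job is handed in; nothing more can be done
None
```

I closed the gripper and pressed the bar's long end down along its arc until it met the bench. I handed the job in at about 9.5 s, still holding the bar down; no verdict was reported.

**Last checks**
- **Force:** about 10 N downward while lifting the flap, then a jump to a steady 22 N as the bar stopped on the bench. That is with the fingertips about 20 mm above the bench, where the bar was expected to stop.
- **Camera views:** the flap's edge is well up, the bar lies across its ridge, and its tip is down. The packing, jar and rock look unmoved.
- **Tip position:** taking the tip to be at bench height, its visible corner comes out at (0.600, 0.239), close to where a bar that had not shifted should be.

**Not confirmed**
- **Sideways force:** it reached 5–8 N along the bar during the press, and about 8 N at the end. I saw no shift, but I did not measure the bar's displacement more closely than the tip position above.
- **Flap angle:** I judged it only from the pictures and the bar's position, not by direct measurement.

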